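Clamp a pine board in the folding-crank vise

TASK

Slide the long flat pine board end-first between the open vise jaws until its end meets the stop at the back. Then swing the folded crank handle on the handwheel fully upright, push the black tab of the locking bolt towards the handle until the bolt is fully home, and wind the wheel clockwise (seen from above) by the upright handle until the sprung jaw plate holds the board snugly. Leave the handle upright and latched, the board clamped against the stop, and the other loose things where they lie.

Things in the scene. Friction and masses are not known exactly. Their poses are not given: they have to be found in the camera images.
- vise: Low grey vise fixed to the worktop, a C open to the robot. Origin on the worktop; +x goes into the mouth, away from the robot, +y left. Stop face at x = 0; fixed jaw face at y = -30 mm, moving plate at y = +30 mm when open. Jaws span x = -45 to 0 mm and, like the stop, are 45 mm high; the worktop is the floor between them. Gear housing 100 x 110 x 48 mm under the wheel.
- keeper_top (a point): Top centre of the steel two-pronged keeper that holds the bolt's tail, 20 mm along the vise's x, 34 mm across, fixed at x = -129, y = +180 mm in the vise frame, 80 mm above the worktop, beside the wheel on the robot's side.
- board_centre (a point): Centre of the loose pine board, 35 x 90 x 12 mm, lying flat on the worktop in front of the vise, 6 mm above the worktop; its y axis runs along the 90 mm length, x across the 35 mm width, z up. Home, its length lies along the vise's x with its centre 45 mm in front of the stop, its rear 45 mm outside the jaws. Either end may go in first.
- wheel_centre (a point): Centre of the top face of the handwheel, a dark disc of radius 85 mm, 12 mm thick, its face 68 mm above the worktop, its vertical axis at x = -35, y = +180 mm in the vise frame. Its x axis points from the wheel's axis to the crank's hinge and turns with the wheel; at the start it equals the vise's x (away from the robot).
- crank_hinge (a point): Hinge of the crank handle, 68 mm from the wheel's axis and 14 mm above the wheel's face; the hinge axis is level and tangential. Its place turns with the wheel.
- crank_end (a point): Free end of the crank handle, a black grip 17 to 22 mm thick on a 10 mm steel neck, 72 mm from hinge to end. Folded, the handle leans in over the wheel, rising about 30 degrees from the level towards the wheel's axis; upright it stands 82 mm above the wheel's face (150 mm above the worktop).
- crank (a joint): Angle of the crank handle: 0 folded, 1.047 rad upright (an end stop). It swings up and outward over its hinge with light friction (about 1 N at its end) and stays where it is left.
- bolt_tab (a point): Centre of the black thumb tab of the steel locking bolt that lies across the wheel along the wheel centre's x axis. The tab is 12 mm along the bolt, 36 mm across and rises to 31 mm above the wheel's face; this point is 20 mm above the face and, at the start, 50 mm from the axis on the side away from the hinge.
- bolt (a joint): Travel of the locking bolt: 0 withdrawn, 0.020 m fully home towards the crank's hinge (2 N friction, stays where it is left). Withdrawn, its tail sits in the keeper and the wheel cannot turn; the folded handle blocks the bolt. Home, its nose keeps the handle upright and the wheel is free.
- wheel (a joint): Angle of the handwheel: 0 at the start, grows clockwise seen from above, at most 4.2 rad. Turning takes about 4 N at the upright handle; it moves the jaw to the vise's -y by 10 mm per rad and stays where left. The plate meets a board lying against the fixed jaw at about 2.5 rad; some 0.3 rad more presses the plate in by 3 mm: snug.
- jaw_plate (a joint): How far the moving jaw's sprung steel plate is pressed into the jaw: 0 free, 0.006 m at most; the spring gives 4 N per mm.
- offcut: Bystander: loose pine offcut 38 x 62 x 19 mm to the left of the handwheel. Origin under its centre.
- marker: Bystander: black marker pen 128 mm long, 19 mm thick, lying to the right of the vise. Origin under its centre.
- clip: Bystander: black binder clip with wire handles, 32 x 62 x 26 mm, in front of the handwheel. Origin under its centre.
Mind the look-alikes: they are no part of the job. Leave any blue or orange look-alike of the part that bears board_centre alone.

How it is judged (in metres and radians):
On the way, in this order (a step that is already met when the one before it is completed fails the run):
1. the board lies between the jaws with its end at the stop (x of board_centre in the frame of vise above -0.053 m and y of board_centre in the frame of vise between -0.03 and 0.03 m and height (world z) of board_centre below 0.012 m), for 0.2 s.
2. the crank handle is upright (value of joint crank above 0.93 rad), for 0.2 s.
3. the bolt is home and latches the handle (value of joint bolt above 0.017 m and value of joint crank above 0.93 rad), for 0.2 s.
4. the wheel is wound until the plate presses the board (value of joint wheel above 2.2 rad and contact force between jaw_plate and board above 4 N), for 0.2 s.
At the end, for the whole second after the job is handed in: Board flat between the jaws, square within 0.1 rad, its end within 8 mm of the stop, pressed against the fixed jaw by the sprung plate with over 4 N (plate pressed in 1 mm or more); handle within 0.11 rad of upright, bolt within 3 mm of fully home (all of step 3 and contact force between jaw_plate and board above 4 N and x of board_centre in the frame of vise between -0.053 and -0.04 m and y of board_centre in the frame of vise below -0.006 m and angle between the y axis of board_centre and the x axis of vise, either way round below 0.1 rad and height (world z) of board_centre below 0.012 m and linear speed of board below 0.02 m/s); the robot touches nothing.
It fails at once if a bystander is pushed more than 40 mm (distance of any of offcut, marker, clip from where it was at the start of the episode above 0.04 m).
It also fails if it takes over 67 s, if anything falls off the work surface, if the arm or the gripper's body presses on something with over 40 N, if the wrist force passes 120 N, or if a joint passes its speed limit or range.

ROBOT

A 6-joint arm with a two-finger parallel gripper is mounted at the origin on a cart in front of the work surface, level with it; the furniture and walls round the work are solid. World frame = base frame: x ahead of the robot, y to its left, z up, the work surface at z = 0. Lengths are in mm, angles in rad, forces in N, time in s.
With the tool pointing down it reaches from about 425 to 950 mm from the base axis. Payload 14.7 kg.
Tool frame: the origin (TCP) lies on the centre line of the jaws, within the pads' length; the fingertips stand 8 mm ahead of it and the grasp point (between the pads) lies 11 mm behind it (robot.nose_length is the distance from the TCP to the fingertips, in mm); z points along the fingers, y is the line along which they close (so a half turn about z gives the same grasp; the last joint's range is limited). The gripper opens to 85 mm and grips with 20 to 120 N. Pads are 22 mm wide; open, the fingers measure 114 mm over their backs; the gripper's body (76 mm by 85 mm) begins 54 mm behind the grasp point. The pads swing forward as they close: fully open they stand 13 mm farther back than shut.
Start: joints at [1.164, 0.48, 1.596, -0, 1.065, -0.047], TCP at [228.832, 608.382, 239.297] pointing down, gripper open.
Joint ranges: [-2.75, 2.75], [-0.82, 2.05], [0.23, 2.67], [-1.56, 4.7], [0.09, 2.69], [-2.92, 2.92]. Speed limits (rad/s): [1.89, 1.89, 2.39, 3.01, 3.01, 3.01].

INTERFACE

Orientations are given as a 3x3 rotation matrix whose columns are the frame's x, y, z axes.
In Python, from plant import telemetry, snapshot, camera_info, robot, finder gives the robot as it stands. The module is installed in compiled form; this text tells all that it offers.
- The arm moves only by the tool apply_moves, never from a script. Its argument "increments" is a list of rows, each a list of 7 numbers: the shift along the world's x, y, z as a fraction of full scale, then the turn, a rotation vector about the world's x, y, z as a fraction of full scale, then the closure, from 0 (fully open) to 1 (shut). A call has 1 to 8 rows; each row shifts and turns the commanded pose from where the row before left it; what a row does not reach is not made up. Full scale, the value 1, is 0.5 m for a shift and pi/2 rad for a turn. A row lasts 1/12 s, in which the tool goes at most 41.7 mm and 7.16 degrees, less where a joint would pass 70% of its speed; a pose out of reach is approached as far as the arm can. A call with a number of a shift or a turn outside -1 to 1 is refused whole. A call with a gripper value outside its range is refused whole. The fingers move at their own pace and stop on an object; "grip_force" is the grip in N (left out, the last holds). Time passes only in rows, so rows that do not move let the fingers close. It gives the time, the measured TCP pose, the force, the opening and the grip force at its end, in the units of the state.
- telemetry.read_state(): the state, without advancing time (a new reading comes with each control period).
- snapshot(name): name is "scene" or "top" or "wrist"; returns the picture (480x640x3 uint8, red, green, blue); there is no depth.
- camera_info(name): a dict with "mtx" (3x3 intrinsics, pixels), "position" and "rotation" of the camera in the world; the wrist camera has in their place "mount" (4x4, takes a point from camera to tool coordinates, whose origin is the TCP and whose axes are the flange's). Camera axes: x right, y down, z forward; pixel columns grow to the right and rows downward; lengths in mm; the calibration is good to about 2 mm. A picture is of the moment at which its call begins: read the wrist's pose just before it. camera_info takes no time and is no camera call.
- robot.finish_job(): hands the job in; it is judged then, once.
Trained networks look in the newest picture that a camera, given by its name, has taken for a name from the list of things; names that differ only in an ending like _2 or _b are one class to them, and where a whole thing is asked for, a point or a joint stands for the part that bears it (a point fixed in the world has none). Each returns a list of dicts, best first, with "confidence" (0 to 1); they miss things now and then, are a little off and sometimes report something else, mostly with a low value. They report only what shows in the picture. A call takes as long as a camera call. They do not tell look-alikes from the thing itself.
- finder.boxes_of(camera, query): "rect" ([left, top, right, bottom] in pixels, round what is visible of it).
- finder.outline_of(camera, query): "pixels" (480x640 bool, what is visible of it) and "rect" ([left, top, right, bottom] in pixels, round what is visible of it).
- finder.place_of(camera, query): "at" ([column, row] in pixels: a listed point, or the origin of a listed thing).
The state is a dict: "clock": time; "joint_positions": joint angles; "dq": joint speeds; "effort": joint torques, N m; "ee_pos": TCP position; "tcp_rot": TCP orientation; "wrist_force": force on the tool from outside, world axes, zero at the start; "ft_torque": the same for the moment, N m; "opening": finger opening in mm; "gripper_force": force on a finger pad.
Only numpy, scipy, OpenCV 4.12 (cv2) and the standard library are available. Lean on these libraries where they do the work, as an engineer would, in place of code of your own. Each camera call takes 0.05 s, during which the arm holds its last target. There are 200 camera calls.

## Working session

There is one attempt and no reset: what is moved stays moved. The work goes in short steps, Python scripts to look and compute and a tool call to move; the robot and the scene stay as the last step left them, time stands still between calls to the robot, and variables do not carry over. Pictures are saved under pics/ and viewed, at most 10 in all, crops included, and the job is handed in when it is done.

Besides the shell and the picture viewer there is one more tool, called as name([rows], argument=value, ...), one row to a line, values as JSON. apply_moves: Moves the arm, as the interface text tells. Its arguments: {"type":"object","properties":{"increments":{"type":"array"},"grip_force":{"type":"number"}},"required":["increments"]}

```bash
mkdir -p pics; cat > h.py <<'E'
import numpy as np,cv2
from plant import telemetry,snapshot,camera_info,robot,finder
def snap(n,f=None):
    im=snapshot(n)
    if f: cv2.imwrite('pics/'+f,im[:,:,::-1])
    return im
def ray(n,px):
    c=camera_info(n);K=np.array(c['mtx'])
    if n=='wrist':
        s=telemetry.read_state();M=np.array(c['mount']);R=np.array(s['tcp_rot'])
        p=np.array(s['ee_pos'])+R@M[:3,3];Rc=R@M[:3,:3]
    else: p=np.array(c['position']);Rc=np.array(c['rotation'])
    return p,Rc@np.linalg.solve(K,[px[0],px[1],1.])
def at(n,px,z):
    p,d=ray(n,px);return p+d*(z-p[2])/d[2]
def proj(n,P):
    c=camera_info(n);K=np.array(c['mtx']);q=K@np.array(c['rotation']).T@(np.array(P,float)-np.array(c['position']));return q[:2]/q[2]
E
cat > a.py <<'E'
from h import *
np.set_printoptions(precision=1,suppress=True)
s=telemetry.read_state();print(s)
Z=dict(vise=0,keeper_top=80,board_centre=6,wheel_centre=68,crank_hinge=82,crank_end=118,bolt_tab=88,offcut=0,marker=0,clip=0)
for n in('top','scene'):
    snap(n,n+'0.png');print(n,camera_info(n)['position'])
    for k,z in Z.items():
        for r in finder.place_of(n,k)[:4]: print(k,round(r['confidence'],2),np.array(r['at']),at(n,r['at'],z))
E
python3 a.py
```

```text
{'clock': 0.0, 'joint_positions': array([ 1.2,  0.5,  1.6, -0. ,  1.1, -0. ]), 'dq': array([-0.,  0.,  0., -0., -0.,  0.]), 'effort': array([  0. , -95.1, -43. ,   0. ,   0. ,  -0. ]), 'ee_pos': array([228.7, 608. , 238.7]), 'tcp_rot': array([[-0.9,  0.4, -0. ],
       [ 0.4,  0.9, -0. ],
       [ 0. , -0. , -1. ]]), 'wrist_force': array([ 0.5, -0.4,  0.4]), 'ft_torque': array([-0.1, -0. ,  0. ]), 'gripper_force': 0.0, 'opening': 85.01239593453391}
top [ 345.6  -48.4 1051.5]
vise 0.58 [334.4 209.3] [619.6 -83.4   0. ]
keeper_top 0.67 [262.6 271.5] [465.4  77.7  80. ]
board_centre 0.85 [392.3 303. ] [ 394.2 -207.9    6. ]
board_centre 0.71 [454.  286.2] [ 428.4 -351.7    6. ]
board_centre 0.64 [216.7 305.6] [399.5 192.    6. ]
board_centre 0.63 [331.7 280.8] [448.6 -71.5   6. ]
wheel_centre 0.58 [254.4 230.7] [558.   97.1  68. ]
crank_hinge 0.49 [251.2 202.6] [618.5 102.2  82. ]
crank_end 0.54 [249.6 221.1] [568.2  99.9 118. ]
bolt_tab 0.91 [256.2 253.5] [503.6  90.3  88. ]
offcut 0.57 [192.6 225.2] [590.1 253.4   0. ]
marker 0.65 [416.5 232.6] [ 557.5 -275.3    0. ]
clip 0.76 [269.  306.3] [394.9  73.7   0. ]
scene [ 216.1 -543.   748.3]
keeper_top 0.54 [264.2 219.5] [463.7  77.2  80. ]
keeper_top 0.29 [298.7 202.8] [550.1  84.9  80. ]
board_centre 0.96 [294.2 293.9] [449.6 -72.1   6. ]
board_centre 0.91 [304.6 359.2] [ 396.8 -206.2    6. ]
board_centre 0.71 [216.5 216. ] [401.  212.1   6. ]
board_centre 0.64 [364.9 423.1] [ 424.8 -354.6    6. ]
wheel_centre 0.94 [293.8 203.3] [546.1 100.2  68. ]
crank_hinge 0.7 [320.3 183.7] [621.1 112.7  82. ]
crank_end 0.37 [322.7 185.2] [601.1  70.6 118. ]
bolt_tab 0.83 [282.  208.9] [506.8  78.9  88. ]
offcut 0.51 [286.6 181.2] [602.5 244.6   0. ]
marker 0.73 [399.2 354.1] [ 551.7 -282.8    0. ]
clip 0.67 [238.  255.4] [396.   82.3   0. ]
```

View pics/top0.png

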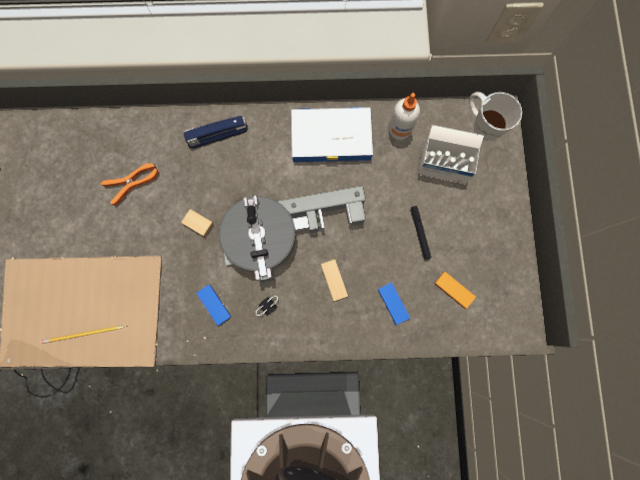

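```bash
cat > b.py <<'E'
from h import *
np.set_printoptions(precision=3,suppress=True)
s=telemetry.read_state();print(s['tcp_rot'],camera_info('wrist')['mount'])
for n in('top','scene'):
    im=snap(n)
    for r in finder.outline_of(n,'board_centre')[:5]:
        m=r['pixels'].astype(np.uint8); col=im[r['pixels']].mean(0)
        c=max(cv2.findContours(m,0,2)[0],key=cv2.contourArea)
        W=np.array([at(n,p,12)[:2] for p in c[:,0]],np.float32)
        print(n,r['confidence'],col,cv2.minAreaRect(W),cv2.boxPoints(cv2.minAreaRect(W)).ravel())
im=cv2.imread('pics/top0.png')[150:340,150:450]
cv2.imwrite('pics/top0c.png',cv2.resize(im,None,fx=2.6,fy=2.6,interpolation=2))
E
python3 b.py
```

```text
[[-0.936  0.352  0.   ]
 [ 0.352  0.936 -0.   ]
 [-0.    -0.    -1.   ]] [[  -0.      -0.964   -0.264   67.548]
 [   1.      -0.      -0.001   -0.438]
 [   0.001   -0.264    0.964 -134.831]
 [   0.       0.       0.       1.   ]]
top 0.82 [231.781 165.315  68.682] ((419.239990234375, -351.2319641113281), (90.75814819335938, 36.951114654541016), 47.789791107177734) [ 375.067 -372.431  402.437 -397.256  463.413 -330.033  436.043 -305.208]
top 0.8 [ 70.318 129.105 214.145] ((392.25262451171875, -209.86825561523438), (90.63270568847656, 35.859432220458984), 23.64374542236328) [ 343.55  -211.618  357.931 -244.467  440.956 -208.119  426.574 -175.27 ]
top 0.72 [ 72.54  126.352 204.973] ((401.3861999511719, 198.0219268798828), (92.33314514160156, 39.57062530517578), 33.49921798706055) [351.968 189.04  373.808 156.043 450.804 207.004 428.964 240.001]
top 0.55 [234.516 202.648 153.063] ((449.3932800292969, -76.81922912597656), (89.84756469726562, 35.34459686279297), 17.611082077026367) [ 401.228  -73.567  411.922 -107.255  497.558  -80.071  486.865  -46.383]
top 0.26 [45.291 43.075 45.517] ((5
[... 317 characters left out ...]
50.126 183.187 372.582 148.53  453.969 201.264 431.513 235.921]
scene 0.81 [201.132 172.057 122.327] ((450.2466125488281, -81.88186645507812), (93.79846954345703, 41.075439453125), 17.556583404541016) [ 399.337  -76.448  411.727 -115.61   501.156  -87.316  488.766  -48.154]
scene 0.67 [214.348 146.292  35.037] ((420.2965087890625, -354.6063537597656), (92.60269927978516, 35.09224319458008), 48.053470611572266) [ 376.297 -377.315  402.397 -400.772  464.296 -331.897  438.196 -308.44 ]
scene 0.56 [ 51.085 110.727 191.985] ((392.78179931640625, -214.688232421875), (91.67607879638672, 36.463279724121094), 23.93072509765625) [ 343.489 -216.617  358.279 -249.946  442.075 -212.759  427.284 -179.43 ]
```

View pics/top0c.png

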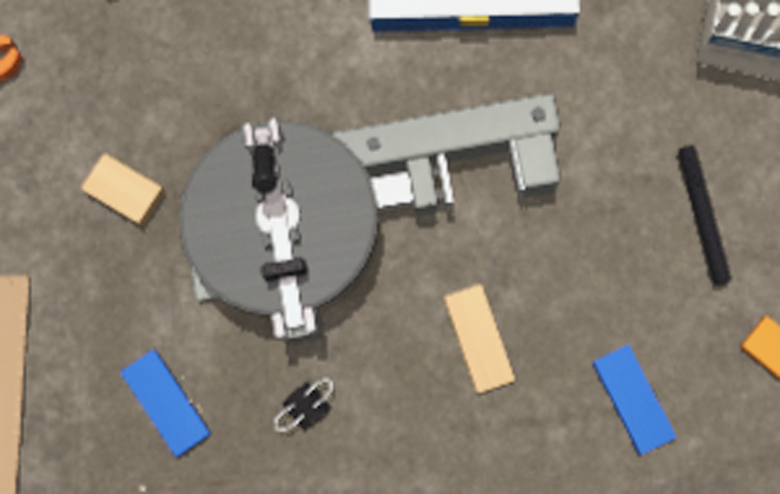

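The top view shows the pine board at about px (333,280), heading +17.6°. The vise is yawed about +9°, with its mouth at about (335,212). The folded handle is at (250,215) and the bolt tab at (258,253). Next I fit the vise pose.

```bash
cat > c.py <<'E'
from h import *
from scipy.optimize import least_squares
np.set_printoptions(precision=3,suppress=True)
P=dict(vise=(0,0,0),keeper_top=(-129,180,80),wheel_centre=(-35,180,68),crank_hinge=(33,180,82),bolt_tab=(-85,180,88),crank_end=(-29.4,180,118))
obs=[]
for n in('top','scene'):
    snap(n)
    for k in P:
        for r in finder.place_of(n,k)[:1]: obs.append((n,k,r['at'],r['confidence']))
def T(p,P):
    c,s=np.cos(p[2]),np.sin(p[2]);return np.array([p[0]+c*P[0]-s*P[1],p[1]+s*P[0]+c*P[1],P[2]])
f=lambda p:np.concatenate([(proj(n,T(p,P[k]))-a)*w for n,k,a,w in obs])
r=least_squares(f,[620,-83,.15],loss='soft_l1',x_scale=[1,1,.01]);print(r.x)
for n,k,a,w in obs: print(n,k,w,proj(n,T(r.x,P[k]))-a)
im=cv2.imread('pics/top0.png');ims=cv2.imread('pics/scene0.png')
B=[(0,-30,45),(-45,-30,45),(-45,30,45),(0,30,45)]
for I,n in((im,'top'),(ims,'scene')):
    I=cv2.resize(I,None,fx=4,fy=4,interpolation=2)
    for L,cl in((B,(0,0,255)),([P['keeper_top'],P['crank_hinge']],(0,255,0)),([(-35+85*np.cos(t),180+85*np.sin(t),68) for t in np.linspace(0,6.28,40)],(255,255,0))):
        q=np.array([proj(n,T(r.x,x))*4+1.5 for x in L]).astype(np.int32);cv2.polylines(I,[q],False,cl,1)
    c=(proj(n,T(r.x,(-40,80,40)))*4).astype(int);cv2.imwrite('pics/o_%s.png'%n,I[c[1]-260:c[1]+260,c[0]-390:c[0]+390])
a=cv2.imread('pics/o_top.png');b=cv2.imread('pics/o_scene.png');cv2.imwrite('pics/o.png',cv2.resize(np.vstack([a,b]),None,fx=.57,fy=.57,interpolation=3))
E
python3 c.py
```

```text
[618.56  -78.888   0.141]
top vise 0.82 [-3.579  0.756]
top keeper_top 0.64 [-2.721  0.294]
top wheel_centre 0.67 [ 5.037 13.098]
top crank_hinge 0.67 [ 0.288 -1.832]
top bolt_tab 0.71 [-1.744 -0.868]
top crank_end 0.45 [1.411 4.892]
scene vise 0.77 [ 1.374 -0.767]
scene keeper_top 0.44 [2.334 0.394]
scene wheel_centre 0.67 [5.405 0.462]
scene crank_hinge 0.65 [-0.024  0.605]
scene bolt_tab 0.61 [-0.216 -0.316]
scene crank_end 0.65 [-1.404  4.51 ]
```

View pics/o.png

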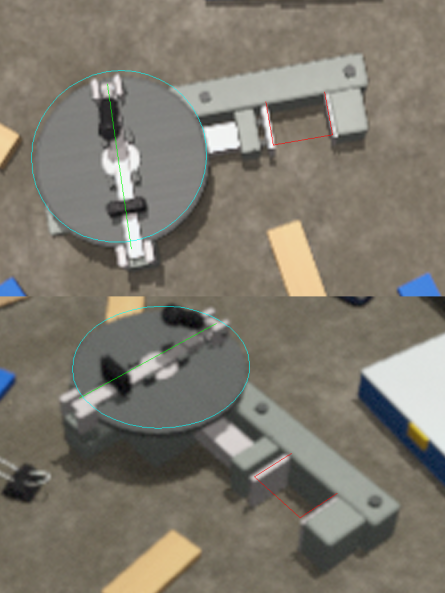

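apply_moves([
  [0.05, -0.062, 0, 0, 0, 0.021, 0],
  [0.05, -0.062, 0, 0, 0, 0.021, 0],
  [0.05, -0.062, 0, 0, 0, 0.021, 0],
  [0.05, -0.062, 0, 0, 0, 0.021, 0],
  [0.05, -0.062, 0, 0, 0, 0.021, 0],
  [0.05, -0.062, 0, 0, 0, 0.021, 0],
  [0.05, -0.062, 0, 0, 0, 0.021, 0],
  [0.05, -0.062, 0, 0, 0, 0.021, 0],
])

```text
clock: 2.67
ee_pos: [429.7, 358.8, 239.5]
tcp_rot: [[-0.996, 0.094, 0.0], [0.094, 0.996, 0.0], [-0.0, 0.0, -1.0]]
wrist_force: [0.8, 1.4, -0.6]
opening: 85.1
gripper_force: 0.0
```

apply_moves([
  [0.05, -0.062, 0, 0, 0, 0.021, 0],
  [0.05, -0.062, 0, 0, 0, 0.021, 0],
  [-0.01, -0.076, 0, 0, 0, 0.021, 0],
  [-0.01, -0.076, 0, 0, 0, 0.021, 0],
  [-0.01, -0.076, 0, 0, 0, 0.021, 0],
  [-0.01, -0.076, 0, 0, 0, 0.021, 0],
  [-0.01, -0.076, -0.02, 0, 0, 0.021, 0],
  [-0.01, -0.076, -0.02, 0, 0, 0.021, 0],
])

```text
clock: 3.33
ee_pos: [448.8, 68.8, 219.7]
tcp_rot: [[-0.986, -0.169, 0.002], [-0.169, 0.986, 0.0], [-0.002, -0.0, -1.0]]
wrist_force: [1.8, -0.4, 0.1]
opening: 85.4
gripper_force: 0.0
```

apply_moves([
  [-0.01, -0.076, -0.02, 0, 0, 0.021, 0],
  [-0.01, -0.076, -0.02, 0, 0, 0.021, 0],
  [-0.01, -0.076, -0.02, 0, 0, 0.021, 0],
  [-0.01, -0.076, -0.02, 0, 0, 0.006, 0],
  [0, 0, 0, 0, 0, 0, 0],
  [0, 0, 0, 0, 0, 0, 0],
])

```text
clock: 3.83
ee_pos: [428.3, -83.5, 179.0]
tcp_rot: [[-0.963, -0.269, -0.001], [-0.269, 0.963, 0.0], [0.001, 0.0, -1.0]]
wrist_force: [-0.6, 0.7, 1.0]
opening: 85.4
gripper_force: 0.0
```

```bash
cat > d.py <<'E'
from h import *
np.set_printoptions(precision=3,suppress=True)
s=telemetry.read_state();print(s['clock'],s['ee_pos'],s['tcp_rot'],s['joint_positions'])
im=snap('wrist','w1.png')
for r in finder.outline_of('wrist','board_centre')[:3]:
    m=r['pixels'].astype(np.uint8); c=max(cv2.findContours(m,0,2)[0],key=cv2.contourArea)
    W=np.array([at('wrist',p,12)[:2] for p in c[:,0]],np.float32);print(r['confidence'],r['rect'],im[r['pixels']].mean(0),cv2.minAreaRect(W))
for k in('board_centre','vise'):
    for r in finder.place_of('wrist',k)[:2]: print(k,r['confidence'],r['at'],at('wrist',r['at'],6 if k!='vise' else 0))
E
python3 d.py
```

```text
3.8333 [428.328 -83.497 178.98 ] [[-0.963 -0.269 -0.001]
 [-0.269  0.963  0.   ]
 [ 0.001  0.    -1.   ]] [-0.262  0.27   2.13  -0.     0.742 -2.105]
0.96 [621.9, 230.8, 637.9, 332.1] [ 67.046 103.842 162.574] ((409.0585021972656, 181.32772827148438), (91.79259490966797, 14.772496223449707), 28.023738861083984)
0.79 [3.0, 105.7, 34.7, 174.5] [209.543 158.233  89.852] ((435.4452209472656, -312.6693420410156), (49.93149948120117, 24.292131423950195), 3.7938525676727295)
0.57 [126.0, 61.6, 203.2, 190.4] [100.963 163.223 243.259] ((393.1465148925781, -206.76840209960938), (89.8519287109375, 38.48124313354492), 24.587915420532227)
board_centre 0.94 [317.5, 238.6] [446.375 -74.617   6.   ]
board_centre 0.82 [165.7, 131.3] [ 396.603 -208.494    6.   ]
vise 0.65 [54.0, 294.2] [ 558.561 -279.237    0.   ]
vise 0.61 [265.5, 404.5] [617.124 -76.292   0.   ]
```

View pics/w1.png

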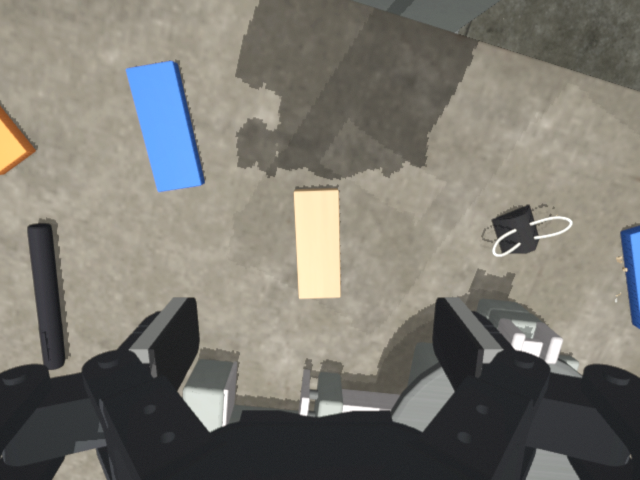

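The wrist view shows the pine board at about (318,243), centred between the open fingers and nearly square to them. I descend and grip its rear half.

apply_moves([
  [0, 0.005, -0.056, 0, 0, 0.02, 0.3],
  [0, 0, -0.056, 0, 0, 0, 0.3],
  [0, 0, -0.056, 0, 0, 0, 0.3],
  [0, 0, -0.056, 0, 0, 0, 0.3],
  [0, 0, -0.056, 0, 0, 0, 0.3],
  [0, 0, -0.054, 0, 0, 0, 0.3],
  [0, 0, 0, 0, 0, 0, 0.3],
  [0, 0, 0, 0, 0, 0, 0.3],
])

```text
clock: 4.7
ee_pos: [428.2, -78.0, 11.9]
tcp_rot: [[-0.952, -0.305, -0.003], [-0.305, 0.952, 0.001], [0.002, 0.002, -1.0]]
wrist_force: [0.1, -0.6, 0.6]
opening: 59.4
gripper_force: 0.0
```

apply_moves([
  [0, 0, 0, 0, 0, 0, 1],
  [0, 0, 0, 0, 0, 0, 1],
  [0, 0, 0, 0, 0, 0, 1],
  [0, 0, 0, 0, 0, 0, 1],
  [0, 0, 0, 0, 0, 0, 1],
  [0, 0, 0, 0, 0, 0, 1],
], grip_force=30)

```text
clock: 5.2
ee_pos: [430.0, -79.2, 14.1]
tcp_rot: [[-0.953, -0.303, 0.003], [-0.303, 0.953, -0.001], [-0.003, -0.002, -1.0]]
wrist_force: [-0.0, 5.0, 8.5]
opening: 33.9
gripper_force: 28.8
```

apply_moves([
  [0.02, -0.008, 0.005, 0, 0, 0, 1],
  [0.025, -0.01, 0, 0, 0, -0.025, 1],
  [0.025, -0.01, 0, 0, 0, -0.03, 1],
  [0.025, -0.01, 0, 0, 0, -0.03, 1],
  [0.025, -0.01, 0, 0, 0, -0.02, 1],
  [0, 0, 0, 0, 0, 0, 1],
  [0, 0, 0, 0, 0, 0, 1],
])

```text
clock: 5.78
ee_pos: [490.0, -103.5, 15.9]
tcp_rot: [[-0.99, -0.143, 0.002], [-0.143, 0.99, -0.001], [-0.002, -0.001, -1.0]]
wrist_force: [-0.5, -0.0, -1.0]
opening: 33.8
gripper_force: 29.7
```

```bash
cat > d.py <<'E'
from h import *
import sys
np.set_printoptions(precision=3,suppress=True)
V=np.array([618,-80,0.143]);c,sn=np.cos(V[2]),np.sin(V[2])
tv=lambda p:(c*(p[0]-V[0])+sn*(p[1]-V[1]),-sn*(p[0]-V[0])+c*(p[1]-V[1]))
s=telemetry.read_state();print(s['clock'],s['ee_pos'],np.array(tv(s['ee_pos'])),np.arctan2(-s['tcp_rot'][1][0],-s['tcp_rot'][0][0]),s['wrist_force'])
for n in('scene','top'):
    im=snap(n,n+sys.argv[1]+'.png')
    for r in finder.place_of(n,'board_centre'):
        p=at(n,r['at'],6)
        if np.hypot(*(p[:2]-s['ee_pos'][:2]))<70: print(n,r['confidence'],p,np.array(tv(p)))
I=cv2.imread('pics/scene%s.png'%sys.argv[1])[150:350,180:420]
cv2.imwrite('pics/sc%s.png'%sys.argv[1],cv2.resize(I,None,fx=3,fy=3,interpolation=2))
E
python3 d.py 2
```

```text
5.7833 [ 490.027 -103.541   15.902] [-130.022   -5.063] 0.1434697639322146 [-0.529 -0.009 -0.983]
scene 0.55 [511.449 -97.231   6.   ] [-107.919   -1.87 ]
```

View pics/sc2.png

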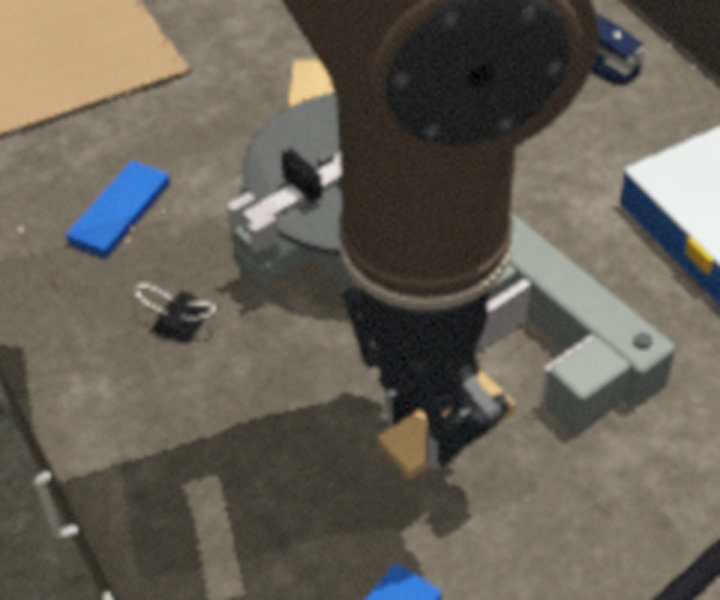

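apply_moves([
  [0.015, 0.002, -0.003, 0, 0, 0, 1],
  [0.015, 0.002, 0, 0, 0, 0, 1],
  [0.015, 0.002, 0, 0, 0, 0, 1],
  [0.015, 0.002, 0, 0, 0, 0, 1],
  [0.015, 0.002, 0, 0, 0, 0, 1],
  [0.015, 0.003, 0, 0, 0, 0, 1],
  [0.015, 0.003, 0, 0, 0, 0, 1],
  [0.01, 0.002, 0, 0, 0, 0, 1],
])

```text
clock: 6.65
ee_pos: [547.1, -93.9, 13.4]
tcp_rot: [[-0.99, -0.143, 0.0], [-0.143, 0.99, -0.0], [-0.0, -0.0, -1.0]]
wrist_force: [-2.8, -1.3, 5.2]
opening: 34.1
gripper_force: 32.0
```

apply_moves([
  [0.003, 0, 0, 0, 0, 0, 1],
  [0.003, 0, 0, 0, 0, 0, 1],
  [0.003, 0.001, 0, 0, 0, 0, 1],
  [0, 0, 0, 0, 0, 0, 1],
])

```text
clock: 6.98
ee_pos: [550.7, -93.4, 13.4]
tcp_rot: [[-0.99, -0.143, -0.0], [-0.143, 0.99, 0.0], [0.0, 0.0, -1.0]]
wrist_force: [-2.2, 1.7, 7.5]
opening: 34.3
gripper_force: 32.2
```

apply_moves([
  [0.004, 0.001, 0, 0, 0, 0, 1],
  [0.004, 0, 0, 0, 0, 0, 1],
  [0.004, 0.001, 0, 0, 0, 0, 1],
  [0, 0, 0, 0, 0, 0, 1],
  [0, 0, 0, 0, 0, 0, 1],
])

```text
clock: 7.4
ee_pos: [554.2, -92.5, 13.0]
tcp_rot: [[-0.99, -0.143, -0.005], [-0.143, 0.99, 0.001], [0.004, 0.001, -1.0]]
wrist_force: [-12.5, -4.9, 12.0]
opening: 33.8
gripper_force: 33.4
```

```bash
python3 d.py 3
```

```text
7.4 [554.225 -92.54   13.005] [-64.911  -3.324] 0.1430011870661878 [-12.533  -4.905  11.969]
scene 0.65 [570.754 -92.864   6.   ] [-48.597  -5.999]
```

apply_moves([
  [-0.002, 0, 0, 0, 0, 0, 0.3],
  [0, 0, 0, 0, 0, 0, 0.3],
  [0, 0, 0, 0, 0, 0, 0.3],
  [0, 0, 0.05, 0, 0, 0, 0.3],
  [0, 0, 0.08, 0, 0, 0, 0.3],
  [0, 0, 0.08, 0, 0, 0, 0.3],
  [0, 0, 0.08, 0, 0, 0, 0.3],
  [0, 0, 0.08, 0, 0, 0, 0.3],
])

```text
clock: 8.27
ee_pos: [555.6, -92.4, 200.2]
tcp_rot: [[-0.99, -0.143, 0.0], [-0.143, 0.99, 0.0], [-0.0, 0.0, -1.0]]
wrist_force: [2.1, 0.1, -0.3]
opening: 60.1
gripper_force: 0.0
```

apply_moves([
  [-0.01, 0.06, 0, 0, 0, 0, 0.3],
  [0, 0.08, 0, 0, 0, 0, 0.3],
  [0, 0.08, 0, 0, 0, 0, 0.3],
  [0, 0.08, 0, 0, 0, 0, 0.3],
  [0, 0.076, 0, 0, 0, 0, 0.3],
  [0, 0, 0, 0, 0, 0, 0.3],
  [0, 0, 0, 0, 0, 0, 0.3],
])

```text
clock: 8.85
ee_pos: [550.8, 97.5, 198.3]
tcp_rot: [[-0.989, -0.146, 0.0], [-0.146, 0.989, 0.0], [-0.0, 0.0, -1.0]]
wrist_force: [-0.1, -0.3, -0.2]
opening: 60.0
gripper_force: 0.0
```

```bash
cat > e.py <<'E'
from h import *
np.set_printoptions(precision=3,suppress=True)
V=np.array([618,-80,0.143]);c,sn=np.cos(V[2]),np.sin(V[2])
tv=lambda p:np.array((c*(p[0]-V[0])+sn*(p[1]-V[1]),-sn*(p[0]-V[0])+c*(p[1]-V[1])))
s=telemetry.read_state();print(s['clock'],s['ee_pos'],tv(s['ee_pos']),s['joint_positions'])
for n in('wrist','top','scene'):
    snap(n,n+'4.png')
    for k,z in dict(board_centre=6,crank_end=118,crank_hinge=82,bolt_tab=88,keeper_top=80,vise=0).items():
        for r in finder.place_of(n,k)[:4]:
            p=tv(at(n,r['at'],z))
            if abs(p[0]+50)<120 and -60<p[1]<230: print(n,k,round(r['confidence'],2),np.array(r['at']),p)
E
python3 e.py
```

```text
8.85 [550.756  97.508 198.289] [-41.261 185.279] [ 0.121  0.401  1.85   0.     0.89  -1.596]
wrist board_centre 0.86 [ 92.5 199.9] [-51.743  -5.053]
wrist crank_end 0.58 [306.2 276.1] [-26.58  176.782]
wrist crank_hinge 0.65 [311.6 329.8] [ 27.806 179.017]
wrist bolt_tab 0.8 [309.7 162.5] [-89.486 178.335]
wrist keeper_top 0.82 [309.1  89. ] [-132.732  178.095]
wrist vise 0.86 [108.3 254.7] [-1.796 -2.778]
top board_centre 0.57 [338.2 228.9] [-48.773  -3.668]
top bolt_tab 0.4 [255.2 252.6] [-86.642 186.696]
top keeper_top 0.61 [262.4 271.9] [-129.295  178.414]
top vise 0.67 [334.6 212. ] [-5.555 -2.9  ]
scene board_centre 0.94 [350.8 274.6] [-44.642  -2.827]
scene crank_end 0.59 [303.8 183.1] [-22.258 181.623]
scene crank_hinge 0.5 [322.4 184.5] [ 32.504 185.257]
scene bolt_tab 0.57 [282.8 206.6] [-82.014 177.671]
scene keeper_top 0.63 [262.4 220.5] [-134.872  177.501]
scene vise 0.79 [365.2 266.2] [-2.338 -2.011]
```

View pics/wrist4.png

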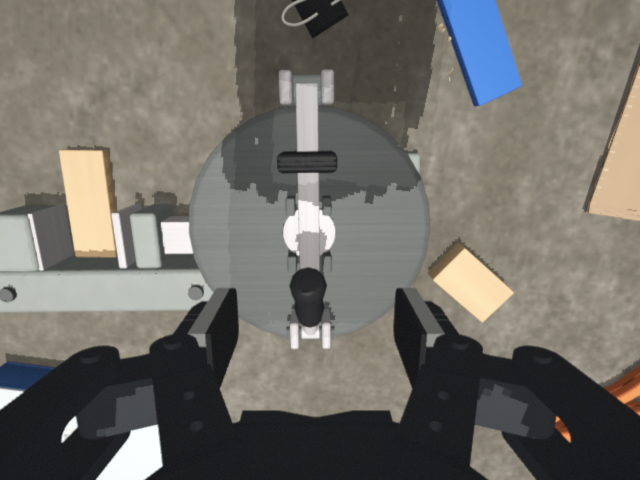

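The wrist view shows the board home in the jaws at about (90,200) and the folded crank grip at (308,290), between the fingers. Next I grip the handle.

apply_moves([
  [0.0115, -0.002, -0.048, 0, 0, 0, 0.3],
  [0.0115, -0.002, -0.048, 0, 0, 0, 0.3],
  [0.0115, -0.002, -0.048, 0, 0, 0, 0.3],
  [0.0115, -0.001, -0.048, 0, 0, 0, 0.3],
  [0, 0, 0, 0, 0, 0, 0.3],
  [0, 0, 0, 0, 0, 0, 0.6],
  [0, 0, 0, 0, 0, 0, 1],
  [0, 0, 0, 0, 0, 0, 1],
], grip_force=20)

```text
clock: 10.57
ee_pos: [574.1, 92.4, 103.8]
tcp_rot: [[-0.99, -0.142, 0.001], [-0.142, 0.99, 0.001], [-0.001, 0.001, -1.0]]
wrist_force: [-7.5, 27.6, 4.9]
opening: 24.2
gripper_force: 14.2
```

apply_moves([
  [0, 0, 0, 0, 0, 0, 1],
  [0, 0, 0, 0, 0, 0, 1],
  [0, 0, 0, 0, 0, 0, 1],
  [0, 0, 0, 0, 0, 0, 1],
])

```text
clock: 10.9
ee_pos: [573.5, 94.3, 103.9]
tcp_rot: [[-0.99, -0.142, 0.001], [-0.142, 0.99, 0.003], [-0.001, 0.003, -1.0]]
wrist_force: [-4.7, 25.7, 0.9]
opening: 20.1
gripper_force: 19.5
```

apply_moves([
  [0, 0.005, 0, 0, 0, 0, 1],
  [0.0115, 0.0017, 0.0166, 0, 0, 0, 1],
  [0.014, 0.002, 0.0142, 0, 0, 0, 1],
  [0.0164, 0.0024, 0.0116, 0, 0, 0, 1],
  [0.0182, 0.0026, 0.0086, 0, 0, 0, 1],
  [0, 0, 0, 0, 0, 0, 1],
])

```text
clock: 11.4
ee_pos: [606.0, 100.0, 129.5]
tcp_rot: [[-0.99, -0.142, 0.004], [-0.142, 0.99, 0.001], [-0.004, 0.001, -1.0]]
wrist_force: [2.3, 8.6, -9.3]
opening: 19.5
gripper_force: 21.1
```

apply_moves([
  [0.0192, 0.003, 0.004, 0, 0, 0, 1],
  [0.022, 0.0034, 0.001, 0, 0, 0, 1],
  [0.006, 0.001, 0, 0, 0, 0, 1],
  [0.004, 0.001, 0, 0, 0, 0, 1],
  [0, 0, 0, 0, 0, 0, 1],
])

```text
clock: 11.82
ee_pos: [626.6, 103.2, 131.3]
tcp_rot: [[-0.99, -0.143, -0.005], [-0.143, 0.99, -0.0], [0.005, 0.001, -1.0]]
wrist_force: [-17.3, 1.2, 7.5]
opening: 19.6
gripper_force: 21.7
```

```bash
cat > g.py <<'E'
from h import *
import sys
snap('scene','q.png');snap('top','t.png')
a=cv2.imread('pics/q.png')[120:300,220:400];b=cv2.imread('pics/t.png')[150:330,180:360]
cv2.imwrite('pics/g%s.png'%sys.argv[1],cv2.resize(np.hstack([a,b]),None,fx=2.2,fy=2.2,interpolation=2))
E
python3 g.py 1
```

```text
(no output)
```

View pics/g1.png

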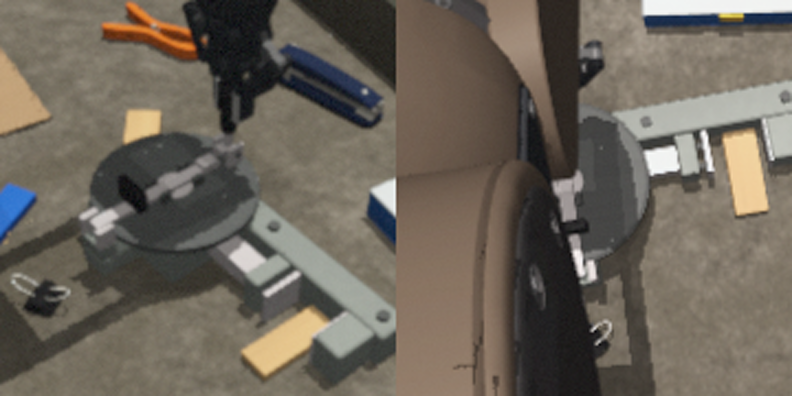

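The views show the handle upright in the gripper against its stop, and the board still in the mouth. I release it and move to the tab.

apply_moves([
  [-0.004, 0, 0, 0, 0, 0, 0.3],
  [0, 0, 0, 0, 0, 0, 0.3],
  [0, 0, 0, 0, 0, 0, 0.3],
  [0, 0, 0, 0, 0, 0, 0.3],
  [0, 0, 0.06, 0, 0, 0, 0.3],
  [0, 0, 0.08, 0, 0, 0, 0.3],
  [0, 0, 0.08, 0, 0, 0, 0.3],
  [0, 0, 0, 0, 0, 0, 0.3],
])

```text
clock: 12.58
ee_pos: [631.2, 103.4, 248.5]
tcp_rot: [[-0.99, -0.142, 0.011], [-0.142, 0.99, 0.001], [-0.011, -0.0, -1.0]]
wrist_force: [1.6, 1.3, 1.4]
opening: 59.8
gripper_force: 0.0
```

apply_moves([
  [-0.056, -0.009, 0, 0, 0, 0, 1],
  [-0.056, -0.009, 0, 0, 0, 0, 1],
  [-0.056, -0.009, 0, 0, 0, 0, 1],
  [-0.056, -0.009, 0, 0, 0, 0, 1],
  [-0.056, -0.009, 0, 0, 0, 0, 1],
  [0, 0, 0, 0, 0, 0, 1],
  [0, 0, 0, 0, 0, 0, 1],
])

```text
clock: 13.17
ee_pos: [486.7, 80.3, 241.0]
tcp_rot: [[-0.99, -0.142, 0.001], [-0.142, 0.99, 0.0], [-0.001, -0.0, -1.0]]
wrist_force: [0.2, 0.3, 0.1]
opening: -0.1
gripper_force: 0.0
```

```bash
cat > e2.py <<'E'
from h import *
np.set_printoptions(precision=2,suppress=True)
V=np.array([618,-80,0.143]);c,sn=np.cos(V[2]),np.sin(V[2])
tv=lambda p:np.array((c*(p[0]-V[0])+sn*(p[1]-V[1]),-sn*(p[0]-V[0])+c*(p[1]-V[1])))
s=telemetry.read_state();print(s['clock'],s['ee_pos'],tv(s['ee_pos']),s['joint_positions'],s['opening'])
for n in('wrist','scene'):
    snap(n)
    for k,z in dict(crank_end=150,crank_hinge=82,bolt_tab=88,keeper_top=80).items():
        for r in finder.place_of(n,k)[:1]:
            print(n,k,round(r['confidence'],2),np.array(r['at']),tv(at(n,r['at'],z)))
E
python3 e2.py
```

```text
13.1667 [486.75  80.27 240.98] [-107.07  177.34] [ 0.1   0.26  1.95 -0.    0.94 -1.61] -0.11214140189058325
wrist bolt_tab 0.98 [320.6 246.7] [-86.33 180.95]
wrist keeper_top 0.71 [320.  184.2] [-133.21  180.42]
scene crank_end 0.62 [322.1 161.1] [ 28.98 183.61]
scene crank_hinge 0.73 [322.8 184.5] [ 33.2 184.7]
scene bolt_tab 0.87 [283.5 208.8] [-84.8  171.38]
```

apply_moves([
  [-0.006, 0.001, -0.07, 0, 0, 0, 1],
  [0, 0, -0.07, 0, 0, 0, 1],
  [0, 0, -0.07, 0, 0, 0, 1],
  [0, 0, -0.06, 0, 0, 0, 1],
  [0, 0, -0.018, 0, 0, 0, 1],
  [0, 0, 0, 0, 0, 0, 1],
])

```text
clock: 14.17
ee_pos: [483.1, 80.8, 94.5]
tcp_rot: [[-0.99, -0.142, -0.004], [-0.142, 0.99, -0.0], [0.004, 0.0, -1.0]]
wrist_force: [-0.8, 0.6, -0.2]
opening: -0.2
gripper_force: 0.0
```

apply_moves([
  [0.012, 0.0017, 0, 0, 0, 0, 1],
  [0.012, 0.0017, 0, 0, 0, 0, 1],
  [0.012, 0.0017, 0, 0, 0, 0, 1],
  [0.01, 0.0014, 0, 0, 0, 0, 1],
  [0, 0, 0, 0, 0, 0, 1],
])

```text
clock: 14.58
ee_pos: [507.8, 84.2, 97.2]
tcp_rot: [[-0.99, -0.142, -0.001], [-0.142, 0.99, -0.0], [0.001, -0.0, -1.0]]
wrist_force: [-7.3, -0.2, 4.3]
opening: 0.2
gripper_force: 3.7
```

apply_moves([
  [0.006, 0.001, 0, 0, 0, 0, 1],
  [0.006, 0.001, 0, 0, 0, 0, 1],
  [0, 0, 0, 0, 0, 0, 1],
])

```text
clock: 14.83
ee_pos: [508.3, 84.5, 96.4]
tcp_rot: [[-0.99, -0.143, -0.01], [-0.143, 0.99, -0.001], [0.01, 0.0, -1.0]]
wrist_force: [-31.6, -7.0, 20.0]
opening: 0.2
gripper_force: 15.8
```

apply_moves([
  [0.006, 0.001, 0, 0, 0, 0, 1],
  [0, 0, 0, 0, 0, 0, 1],
  [0, 0, 0, 0, 0, 0, 1],
])

```text
clock: 15.08
ee_pos: [508.4, 84.7, 95.9]
tcp_rot: [[-0.99, -0.143, -0.015], [-0.143, 0.99, -0.002], [0.015, 0.0, -1.0]]
wrist_force: [-41.7, -6.8, 25.0]
opening: -0.0
gripper_force: 21.5
```

```bash
python3 e2.py
```

```text
15.0833 [508.43  84.67  95.88] [-84.98 178.6 ] [ 0.11  0.5   2.02 -0.    0.64 -1.61] -0.006215344132167313
scene crank_end 0.51 [328.3 162. ] [ 37.29 173.11]
scene crank_hinge 0.48 [322.6 184. ] [ 33.93 186.28]
scene bolt_tab 0.66 [290.7 200.9] [-58.5  181.32]
scene keeper_top 0.49 [265.  221.4] [-132.16  171.99]
```

apply_moves([
  [-0.02, -0.003, 0.002, 0, 0, 0, 1],
  [-0.004, 0, 0.04, 0, 0, 0, 1],
  [0, 0, 0.08, 0, 0, 0, 0.3],
  [0, 0, 0.08, 0, 0, 0, 0.3],
  [0, 0, 0.08, 0, 0, 0, 0.3],
  [0.05, 0.008, 0, 0, 0, 0, 0.3],
  [0.06, 0.009, 0, 0, 0, 0, 0.3],
  [0.06, 0.009, 0, 0, 0, 0, 0.3],
])

```text
clock: 16.25
ee_pos: [591.9, 97.5, 240.4]
tcp_rot: [[-0.99, -0.142, 0.005], [-0.142, 0.99, 0.001], [-0.005, -0.0, -1.0]]
wrist_force: [-0.1, -0.1, -0.7]
opening: 59.4
gripper_force: 0.0
```

apply_moves([
  [0.06, 0.009, 0, 0, 0, 0, 0.3],
  [0.02, 0.003, 0, 0, 0, 0, 0.3],
  [0, 0, 0, 0, 0, 0, 0.3],
  [0, 0, 0, 0, 0, 0, 0.3],
])

```text
clock: 16.58
ee_pos: [629.4, 103.2, 237.6]
tcp_rot: [[-0.99, -0.142, 0.0], [-0.142, 0.99, -0.0], [-0.0, -0.0, -1.0]]
wrist_force: [-0.9, -0.5, -0.5]
opening: 59.7
gripper_force: 0.0
```

```bash
python3 e2.py; python3 g.py 2
```

```text
16.5833 [629.4  103.2  237.61] [ 37.39 179.7 ] [ 0.12  0.46  1.63 -0.    1.05 -1.6 ] 59.709785811832695
wrist crank_end 0.8 [315.8 235.7] [ 28.95 179.62]
wrist crank_hinge 0.68 [313.4 207.7] [ 25.54 177.82]
wrist bolt_tab 0.91 [317.6  69.7] [-69.8  180.86]
scene crank_end 0.74 [298.1 203.4] [-89.66 112.15]
scene crank_hinge 0.57 [324.1 184.5] [ 35.47 182.89]
scene bolt_tab 0.57 [287.1 202. ] [-66.53 183.37]
scene keeper_top 0.64 [262.4 220.3] [-134.54  177.98]
```

View pics/g2.png

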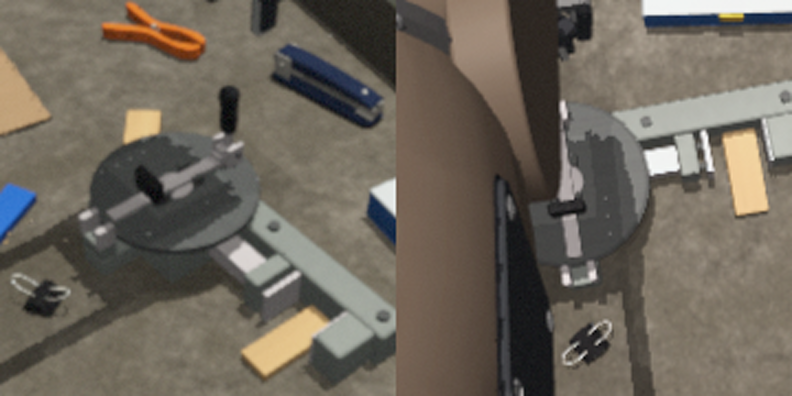

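The views show the handle standing upright and the bolt clear of the keeper, with the tab about 20 mm nearer the handle. Next I grip the handle and wind.

apply_moves([
  [-0.01, -0.001, -0.055, 0, 0, 0, 0.3],
  [0, 0, -0.055, 0, 0, 0, 0.3],
  [0, 0, -0.055, 0, 0, 0, 0.3],
  [0, 0, -0.058, 0, 0, 0, 0.3],
  [0, 0, 0, 0, 0, 0, 0.6],
  [0, 0, 0, 0, 0, 0, 1],
  [0, 0, 0, 0, 0, 0, 1],
  [0, 0, 0, 0, 0, 0, 1],
], grip_force=30)

```text
clock: 17.85
ee_pos: [625.4, 102.9, 127.6]
tcp_rot: [[-0.99, -0.142, 0.002], [-0.142, 0.99, 0.0], [-0.002, 0.0, -1.0]]
wrist_force: [-0.2, 1.4, -3.9]
opening: 19.3
gripper_force: 29.4
```

apply_moves([
  [0, 0, 0, 0, 0, 0, 1],
  [0, 0, 0, 0, 0, 0, 1],
])

```text
clock: 18.02
ee_pos: [625.4, 102.9, 127.4]
tcp_rot: [[-0.99, -0.142, 0.003], [-0.142, 0.99, 0.0], [-0.003, -0.0, -1.0]]
wrist_force: [-1.0, 0.7, 6.0]
opening: 19.8
gripper_force: 30.0
```

```bash
cat > w.py <<'E'
import sys,numpy as np
# start angle offset th0, n rows, step, from handle pose at p0 about C
a,b,n=map(float,sys.argv[1:4]);C=np.array([558,93.]);R=68
f=lambda t:C+R*np.array([np.cos(.143-t),np.sin(.143-t)])
p0=np.array([float(sys.argv[4]),float(sys.argv[5])]) if len(sys.argv)>4 else f(a)
q=p0
rows=[]
for t in np.linspace(a,b,int(n)+1)[1:]:
    d=(f(t)-q)/500; d=d.round(4);q=q+d*500
    rows.append([*map(float,d),0,0,0,round(-(b-a)/n/(np.pi/2),4),1])
for i in range(0,len(rows),8): print(rows[i:i+8],sep='')
E
python3 w.py 0 2.6 26
```

```text
[[0.0013, -0.0135, 0, 0, 0, -0.0637, 1], [-0.0001, -0.0136, 0, 0, 0, -0.0637, 1], [-0.0015, -0.0135, 0, 0, 0, -0.0637, 1], [-0.0028, -0.0134, 0, 0, 0, -0.0637, 1], [-0.0041, -0.0129, 0, 0, 0, -0.0637, 1], [-0.0054, -0.0125, 0, 0, 0, -0.0637, 1], [-0.0066, -0.0119, 0, 0, 0, -0.0637, 1], [-0.0077, -0.0111, 0, 0, 0, -0.0637, 1]]
[[-0.0089, -0.0104, 0, 0, 0, -0.0637, 1], [-0.0098, -0.0094, 0, 0, 0, -0.0637, 1], [-0.0107, -0.0084, 0, 0, 0, -0.0637, 1], [-0.0115, -0.0072, 0, 0, 0, -0.0637, 1], [-0.0121, -0.0061, 0, 0, 0, -0.0637, 1], [-0.0127, -0.0048, 0, 0, 0, -0.0637, 1], [-0.0132, -0.0036, 0, 0, 0, -0.0637, 1], [-0.0134, -0.0022, 0, 0, 0, -0.0637, 1]]
[[-0.0135, -0.0009, 0, 0, 0, -0.0637, 1], [-0.0136, 0.0005, 0, 0, 0, -0.0637, 1], [-0.0135, 0.0019, 0, 0, 0, -0.0637, 1], [-0.0132, 0.0032, 0, 0, 0, -0.0637, 1], [-0.0128, 0.0044, 0, 0, 0, -0.0637, 1], [-0.0124, 0.0058, 0, 0, 0, -0.0637, 1], [-0.0116, 0.0069, 0, 0, 0, -0.0637, 1], [-0.011, 0.0081, 0, 0, 0, -0.0637, 1]]
[[-0.0101, 0.0091, 0, 0, 0, -0.0637, 1], [-0.0091, 0.0101, 0, 0, 0, -0.0637, 1]]
```

apply_moves([
  [0.001, -0.0135, 0, 0, 0, -0.0637, 1],
  [0, -0.0136, 0, 0, 0, -0.0637, 1],
  [-0.0015, -0.0135, 0, 0, 0, -0.0637, 1],
  [-0.0028, -0.0134, 0, 0, 0, -0.0637, 1],
  [-0.004, -0.013, 0, 0, 0, -0.0637, 1],
  [-0.0054, -0.0125, 0, 0, 0, -0.0637, 1],
  [-0.0066, -0.012, 0, 0, 0, -0.0637, 1],
  [-0.0077, -0.011, 0, 0, 0, -0.0637, 1],
])

```text
clock: 18.68
ee_pos: [612.1, 51.1, 127.3]
tcp_rot: [[-0.788, 0.615, 0.003], [0.615, 0.788, 0.0], [-0.002, 0.002, -1.0]]
wrist_force: [2.5, 2.8, 6.8]
opening: 19.5
gripper_force: 30.1
```

apply_moves([
  [-0.0089, -0.0104, 0, 0, 0, -0.0637, 1],
  [-0.0098, -0.0094, 0, 0, 0, -0.0637, 1],
  [-0.0107, -0.0084, 0, 0, 0, -0.0637, 1],
  [-0.0115, -0.0072, 0, 0, 0, -0.0637, 1],
  [-0.0121, -0.006, 0, 0, 0, -0.0637, 1],
  [-0.0127, -0.0048, 0, 0, 0, -0.0637, 1],
  [-0.0132, -0.0036, 0, 0, 0, -0.0637, 1],
  [-0.0134, -0.0022, 0, 0, 0, -0.0637, 1],
])

```text
clock: 19.35
ee_pos: [565.8, 25.0, 127.2]
tcp_rot: [[-0.108, 0.994, 0.003], [0.994, 0.108, -0.0], [-0.001, 0.003, -1.0]]
wrist_force: [1.0, -1.1, 6.6]
opening: 19.5
gripper_force: 30.2
```

apply_moves([
  [-0.0135, -0.001, 0, 0, 0, -0.0637, 1],
  [-0.0136, 0.0005, 0, 0, 0, -0.0637, 1],
  [-0.0135, 0.002, 0, 0, 0, -0.0637, 1],
  [-0.0132, 0.0032, 0, 0, 0, -0.0637, 1],
  [-0.0128, 0.0044, 0, 0, 0, -0.0637, 1],
  [-0.0124, 0.0058, 0, 0, 0, -0.0637, 1],
  [0, 0, 0, 0, 0, 0, 1],
])

```text
clock: 19.93
ee_pos: [525.2, 32.9, 127.1]
tcp_rot: [[0.474, 0.88, 0.002], [0.88, -0.474, -0.0], [0.001, 0.002, -1.0]]
wrist_force: [-5.5, -1.6, 8.9]
opening: 19.9
gripper_force: 30.3
```

```bash
python3 w.py 2.2 2.8 8; python3 - <<'E'
from h import *
s=telemetry.read_state();print(s['ee_pos'],s['wrist_force'],s['joint_positions'],np.arctan2(s['ee_pos'][1]-93,s['ee_pos'][0]-558))
E
```

```text
[[-0.0088, 0.0051, 0, 0, 0, -0.0477, 1], [-0.0085, 0.0057, 0, 0, 0, -0.0477, 1], [-0.0079, 0.0064, 0, 0, 0, -0.0477, 1], [-0.0075, 0.007, 0, 0, 0, -0.0477, 1], [-0.0069, 0.0074, 0, 0, 0, -0.0477, 1], [-0.0064, 0.008, 0, 0, 0, -0.0477, 1], [-0.0057, 0.0084, 0, 0, 0, -0.0477, 1], [-0.0051, 0.0089, 0, 0, 0, -0.0477, 1]]
[525.19316017  32.928543   127.1038613 ] [-5.50691488 -1.56691476  8.88788919] [ 5.20659582e-03  4.58559393e-01  1.98625534e+00 -4.56605257e-04
  6.95097125e-01  4.99936337e-01] -2.070663666411183
```

apply_moves([
  [-0.0088, 0.005, 0, 0, 0, -0.0477, 1],
  [-0.0085, 0.0057, 0, 0, 0, -0.0477, 1],
  [-0.008, 0.0064, 0, 0, 0, -0.0477, 1],
  [-0.0075, 0.007, 0, 0, 0, -0.0477, 1],
  [-0.007, 0.0074, 0, 0, 0, -0.0477, 1],
  [-0.0064, 0.008, 0, 0, 0, -0.0477, 1],
  [-0.0057, 0.0084, 0, 0, 0, -0.0477, 1],
  [-0.005, 0.009, 0, 0, 0, -0.0477, 1],
])

```text
clock: 20.6
ee_pos: [497.5, 61.0, 127.0]
tcp_rot: [[0.887, 0.462, 0.002], [0.462, -0.887, -0.001], [0.002, 0.001, -1.0]]
wrist_force: [-1.0, -7.6, 9.0]
opening: 19.7
gripper_force: 30.4
```

apply_moves([
  [-0.003, 0.007, 0, 0, 0, -0.035, 1],
  [0, 0, 0, 0, 0, 0, 1],
  [0, 0, 0, 0, 0, 0, 1],
  [0, 0, 0, 0, 0, 0, 1],
])

```text
clock: 20.93
ee_pos: [495.7, 64.7, 126.9]
tcp_rot: [[0.909, 0.416, 0.001], [0.416, -0.909, -0.0], [0.001, 0.001, -1.0]]
wrist_force: [-3.3, -1.9, 10.1]
opening: 19.6
gripper_force: 30.3
```

```bash
cat > k.py <<'E'
from h import *
s=telemetry.read_state();print(s['clock'],s['ee_pos'],s['wrist_force'],s['joint_positions'],.143-np.arctan2(s['ee_pos'][1]-93,s['ee_pos'][0]-558))
E
python3 k.py; python3 g.py 3
```

```text
20.9333 [495.73602177  64.71209739 126.90912551] [-3.25552523 -1.86286902 10.11347805] [ 6.93235267e-02  4.30013261e-01  2.04430712e+00 -3.64872546e-04
  6.65950557e-01  1.21158815e+00] 2.8581502680864395
```

View pics/g3.png

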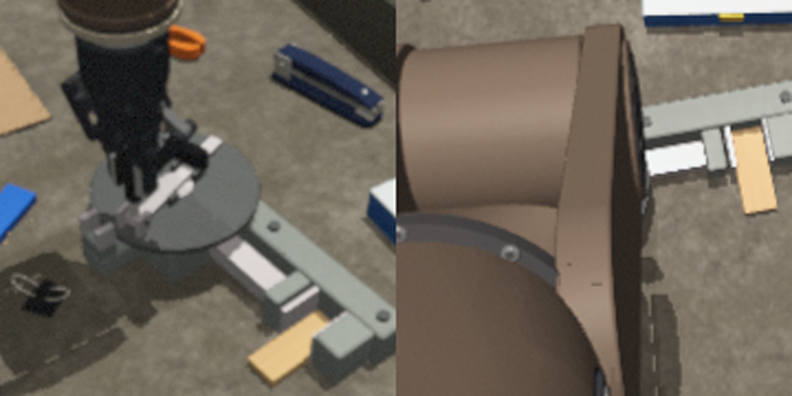

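The views show the plate travelled up to the board, with the wheel at about 2.86 rad. I release the handle, rise and check.

apply_moves([
  [0, 0, 0, 0, 0, 0, 0.3],
  [0, 0, 0, 0, 0, 0, 0.3],
  [0, 0, 0, 0, 0, 0, 0.3],
  [0, 0, 0, 0, 0, 0, 0.3],
  [0, 0, 0.05, 0, 0, 0, 0.3],
  [0, 0, 0.08, 0, 0, 0, 0.3],
  [0, 0, 0.08, 0, 0, 0, 0.3],
  [0, 0, 0.08, 0, 0, 0, 0.3],
])

```text
clock: 21.7
ee_pos: [494.8, 64.8, 272.4]
tcp_rot: [[0.909, 0.416, -0.001], [0.416, -0.909, -0.0], [-0.001, -0.0, -1.0]]
wrist_force: [1.7, -0.0, -0.6]
opening: 59.9
gripper_force: 0.0
```

apply_moves([
  [0, -0.06, 0, 0, 0, 0.05, 0.3],
  [0, -0.08, 0, 0, 0, 0.05, 0.3],
  [0, -0.08, 0, 0, 0, 0.05, 0.3],
  [0, 0, 0, 0, 0, 0, 0.3],
  [0, 0, 0, 0, 0, 0, 0.3],
])

```text
clock: 22.12
ee_pos: [495.3, -47.0, 270.9]
tcp_rot: [[0.789, 0.614, 0.0], [0.614, -0.789, -0.0], [0.0, 0.0, -1.0]]
wrist_force: [0.3, -0.1, -1.1]
opening: 59.9
gripper_force: 0.0
```

```bash
python3 k.py; python3 - <<'E'
from h import *
snap('wrist','w5.png');snap('scene','s5.png')
a=cv2.imread('pics/w5.png');b=cv2.imread('pics/s5.png')[140:300,220:400]
cv2.imwrite('pics/f5.png',cv2.resize(np.hstack([a,cv2.resize(b,(540,480),interpolation=2)]),(800,325)))
V=np.array([618,-80,0.143]);c,sn=np.cos(V[2]),np.sin(V[2])
tv=lambda p:np.array((c*(p[0]-V[0])+sn*(p[1]-V[1]),-sn*(p[0]-V[0])+c*(p[1]-V[1]))).round(1)
for n in('wrist','scene'):
  for k,z in dict(board_centre=6,vise=0,crank_end=150,crank_hinge=82,bolt_tab=88).items():
    for r in finder.place_of(n,k)[:1 if k!='board_centre' else 4]: print(n,k,round(r['confidence'],2),tv(at(n,r['at'],z)))
E
```

```text
22.1167 [495.29114089 -47.03328644 270.88715315] [ 0.306775   -0.10882209 -1.13238114] [-1.55551612e-01  2.31539287e-01  1.89959346e+00 -1.05179238e-04
  1.01027254e+00  7.54335309e-01] 2.134830845400142
wrist board_centre 0.88 [-239.8  -91.9]
wrist board_centre 0.71 [-44.   -6.6]
wrist board_centre 0.59 [-175.9  308.1]
wrist vise 0.86 [-0.9  4.4]
wrist crank_end 0.94 [-101.3  166.5]
wrist crank_hinge 0.64 [-102.6  162.8]
wrist bolt_tab 0.2 [-39.3 178.1]
scene board_centre 0.97 [-45.6 -14.1]
scene board_centre 0.68 [-236.8  -95.5]
scene board_centre 0.67 [-172.5  321.2]
scene board_centre 0.65 [-232.7 -236.6]
scene crank_end 0.7 [-98.4 159. ]
scene crank_hinge 0.71 [-102.5  167.4]
scene bolt_tab 0.67 [ -2.2 182.5]
```

View pics/f5.png

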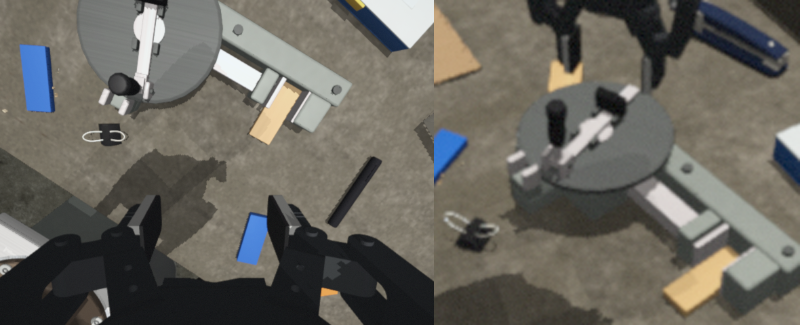

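```bash
python3 - <<'E'
from h import *
np.set_printoptions(precision=1,suppress=True)
V=np.array([618,-80,0.143]);c,sn=np.cos(V[2]),np.sin(V[2])
tv=lambda p:np.array((c*(p[0]-V[0])+sn*(p[1]-V[1]),-sn*(p[0]-V[0])+c*(p[1]-V[1])))
for n in('wrist','top'):
  im=snap(n)
  for r in finder.outline_of(n,'board_centre'):
    m=r['pixels'].astype(np.uint8); k=max(cv2.findContours(m,0,2)[0],key=cv2.contourArea)
    W=np.array([tv(at(n,p,12)) for p in k[:,0]],np.float32)
    if abs(W.mean(0)[0]+50)<40 and abs(W.mean(0)[1])<40: print(n,r['confidence'],cv2.minAreaRect(W),W.min(0),W.max(0))
  if n=='wrist':  # brightness profile across jaws, at jaw-top height and board-top height, x=-20
    s=telemetry.read_state();C=camera_info(n);M=np.array(C['mount']);R=s['tcp_rot']
    for z in(12,45):
      for y in range(-44,24,2):
        o=np.array([V[0]+c*-30-sn*y,V[1]+sn*-30+c*y,z]);q=np.array(C['mtx'])@M[:3,:3].T@(R.T@(o-s['ee_pos'])-M[:3,3]);u=(q[:2]/q[2]).round().astype(int);print(y,im[u[1],u[0]],end=' ')
      print()
E
```

```text
wrist 0.76 ((-46.95570755004883, -10.99485969543457), (90.40287017822266, 36.86381530761719), 0.9052215218544006) [-92. -30.] [-1.8  7.3]
-44 [158 164 157] -42 [154 155 151] -40 [233 229 227] -38 [89 85 85] -36 [87 85 85] -34 [88 86 84] -32 [87 86 86] -30 [94 88 83] -28 [205 180 137] -26 [236 212 166] -24 [237 212 167] -22 [236 211 167] -20 [237 212 166] -18 [237 212 167] -16 [237 212 167] -14 [236 212 166] -12 [237 212 167] -10 [237 212 167] -8 [236 210 165] -6 [237 210 166] -4 [236 209 164] -2 [232 207 165] 0 [234 230 229] 2 [239 240 239] 4 [236 241 240] 6 [106 103 103] 8 [86 83 84] 10 [90 89 88] 12 [160 166 159] 14 [181 186 179] 16 [182 187 180] 18 [182 187 180] 20 [185 190 183] 22 [187 192 185] 
-44 [186 191 184] -42 [186 193 185] -40 [187 193 186] -38 [188 193 186] -36 [186 192 185] -34 [176 182 175] -32 [150 155 149] -30 [232 227 226] -28 [103 101 101] -26 [88 86 86] -24 [88 87 85] -22 [88 86 86] -20 [106  97  87] -18 [231 206 161] -16 [237 213 167] -14 [237 212 167] -12 [237 212 167] -10 [237 212 168] -8 [237 213 168] -6 [237 212 167] -4 [236 212 167] -2 [237 212 167] 0 [237 211 166] 2 [237 210 166] 4 [236 210 165] 6 [231 211 184] 8 [237 234 232] 10 [239 242 242] 12 [158 157 156] 14 [87 84 85] 16 [106 108 104] 18 [171 177 170] 20 [180 186 179] 22 [181 187 179]
```

```bash
python3 -c "
from h import *
print(robot.finish_job())"
```

```text
the job is handed in; nothing more can be done
None
```

The job is handed in at about 22 s of the 67 s allowed, though the hand-in returned no verdict: the board is clamped against the stop with the wheel at about 2.86 rad, the handle is upright with the bolt pushed to its stop, and the pictures showed no bystander moved.

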